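Hang the washed pestle in the drying ring

ROBOT

A 7-joint arm with a two-finger parallel gripper is mounted at the origin on the work surface. World frame = base frame: x ahead of the robot, y to its left, z up, the work surface at z = 0. Lengths are in m, angles in rad, forces in N, time in s.
With the tool pointing down it reaches from about 0.4 to 0.9 m from the base axis. Payload 5.6 kg.
Tool frame: the origin (TCP) lies midway between the tips of the shut fingers; the grasp point (between the pads) lies 19 mm behind it; z points along the fingers, y is the line along which they close (so a half turn about z gives the same grasp; the last joint's range is limited). The gripper opens to 92 mm and grips with 3 to 60 N. Pads are 20 mm wide; open, the fingers measure 128 mm over their backs; the gripper's body (75 mm by 189 mm) begins 69 mm behind the grasp point.
Start: joints at [-1.191, 0.468, -0.012, 1.603, 0.006, 1.071, -0.056], TCP at [0.267, 0.593, 0.215] pointing down, gripper open.
Joint ranges: [-2.53, 2.53], [-0.31, 2.02], [-1.57, 1.55], [0.28, 2.44], [-1.29, 4.43], [0.15, 1.84], [-2.92, 2.92]. Speed limits (rad/s): [2.57, 2.57, 3.14, 3.14, 3.14, 3.14, 3.14].

INTERFACE

Orientations are given as [roll, pitch, yaw] about the fixed x, y, z axes, in that order (R = Rz(yaw) Ry(pitch) Rx(roll)).
In Python, from plant import robot gives the robot as it stands.
- The arm moves only by the shell command python3 -m pendant 'ROWS' [OPENING] [FORCE]. ROWS is JSON, a list of rows, each a list of 6 numbers: the shift along the tool's x, y, z normalised to -1 to 1, where 1 is 100 mm, then the turn, a rotation vector about the tool's x, y, z normalised to -1 to 1, where 1 is 0.1 rad. In form: [[x, y, z, rx, ry, rz], ...]. A call has 1 to 10 rows; each row shifts and turns the commanded pose from where the row before left it, along the tool's axes as they then stand; what a row does not reach is not made up. A row lasts 1/8 s, in which the tool goes at most 62.5 mm and 10.7 degrees, less where a joint would pass 70% of its speed; a pose out of reach is approached as far as the arm can. A call with a number of a shift or a turn outside -1 to 1 is refused whole. A call with a gripper value outside its range is refused whole. OPENING is the closure, from 0 (fully open) to 1 (shut), set as the call begins (- or left out, the last holds). The fingers move at their own pace and stop on an object; FORCE is the grip in N (left out, the last holds). Time passes only in rows, so rows that do not move let the fingers close. It gives the time, the measured TCP pose, the force, the opening and the grip force at its end, in the units of the state.
- robot.get_obs(): the state, without advancing time (a new reading comes with each control period).
- robot.read_camera(name): name is "side" or "top" or "wrist"; returns a dict with "frame" (420x560x3 uint8, red, green, blue), "intrinsics" (3x3 intrinsics, pixels), "k1" (the pictures are not rectified: a ray, as slopes to the right and down, at radius r is drawn at 1 + k1 r^2 times it, then the intrinsics apply), "R" (3x3) and "t" (3): a world point X has camera coordinates R X + t; the wrist camera has in their place "tool_from_camera" (4x4, takes a point from camera to tool coordinates, whose origin is the TCP and whose axes are the flange's). Camera axes: x right, y down, z forward; pixel columns grow to the right and rows downward; lengths in m; the calibration is good to about 2 mm. A picture is of the moment at which its call begins: read the wrist's pose just before it. There is no depth.
- robot.hand_in(): hands the job in; it is judged then, once.
Trained networks look in a picture, given as the dict that the camera call returned (one of the last four; its "shot" number tells which), for a name from the list of things; names that differ only in an ending like _2 or _b are one class to them, and where a whole thing is asked for, a point or a joint stands for the part that bears it (a point fixed in the world has none). Each returns a list of dicts, best first, with "confidence" (0 to 1); they miss things now and then, are a little off and sometimes report something else, mostly with a low value. They report only what shows in the picture. A call takes as long as a camera call. They do not tell look-alikes from the thing itself.
- robot.masks_of(picture, target): "mask" (420x560 bool, what is visible of it).
- robot.spot_point(picture, target): "position" ([x, y, z] in m, in world coordinates, good to about 4 mm: a listed point, or the origin of a listed thing).
The state is a dict: "clock": time; "joint_positions": joint angles; "dq": joint speeds; "joint_efforts": joint torques, N m; "eef_pos": TCP position; "tcp_rot": TCP orientation; "ft_force": force on the tool from outside, world axes, zero at the start; "moment": the same for the moment, N m; "opening": opening from 0.0 (shut) to 1.0 (fully open); "grasp_force": force on a finger pad.
Only numpy, scipy, OpenCV 4.12 (cv2) and the standard library are available. Lean on these libraries where they do the work, as an engineer would, in place of code of your own. Each camera call takes 0.05 s, during which the arm holds its last target. There are 200 camera calls.

TASK

The washed pestle is draining in the sloped cradle. Swing the orange dust cover well clear of the drying stand's blue ring, then take the pestle out of the cradle and let it down gently, handle first, through the ring until its white head sits in the ring, and leave it hanging there with the cover still aside. Do not lay or drop the pestle on the bench, do not let it fall the last few centimetres into the ring, and do not disturb the pots, lamp, mortar or dishes.

Things in the scene. Friction and masses are not known exactly. Their poses are not given: they have to be found in the camera images.
- ring_top (a point): Centre of the mouth of the drying stand's blue ring, on its top face, 150 mm above the bench. Fixed stand, yaw up to 0.5 rad. Ring: vertical bore 26 mm in diameter, outside 48 mm, 20 mm thick, open below down to the 10 mm base plate. Axes: z up; the steel post (16 mm thick, no higher than the ring), also the cover's vertical pivot, is 75 mm along +x, the side away from the robot.
- cover (a joint): Angle (rad) of the flat orange dust cover on its vertical pivot on the post: 0 = right over the ring, growing anticlockwise seen from above (its disc moves off towards -y of ring_top), stop at 2.0. Turns easily (under 1 N at the tab), stays where it is left. Starts between 0 and 0.25, blocking the ring.
- cover_tab (a point): Middle of the upright black tab on the cover, 25 mm above the ring's top face and 75 mm from the pivot. A round post 12 mm in diameter, 33 mm tall, on the cover's disc (50 mm in diameter, 7 mm above the ring's top face). Axes turn with the cover: x from the tab to the pivot, z up.
- pestle_head (a point): Centre of the pestle's white head (loose, 185 mm long, 0.12 to 0.25 kg). z runs from handle to head. Along z from this point: 38 mm cylinder from -17 to +17 mm, dome above to +27; below, a cone narrows to 18 mm at -28; then the 18 mm round brown handle, ending at -158. y is level as it lies. Hung home in the ring, cone on the bore's edge, this point is about 23 mm above ring_top.
- pestle: The pestle; origin at the end of its handle, 158 mm from pestle_head; same axes.
- cradle_stop (a point): Lower end of the fixed cradle's white trough, 38 mm above the bench, where the handle's end rests at the start. The pestle leans there with its axis 65 degrees above level, head up and nearer the robot, head centre 181 mm above the bench. The trough (32 mm wide outside) holds only the last 92 mm of the handle and is open above: draw the pestle out along its axis or lift it out.
- pot_a_mid (a point): Middle of a specimen pot with a blue cap, 42 mm in diameter, 62 mm tall; loose, leave alone.
- pot_b_mid (a point): Middle of a second specimen pot like pot_a; leave alone.
- lamp_mid (a point): Middle of a steel spirit lamp with red tip, 68 mm in diameter, 68 mm tall; loose, leave alone.
- mortar_mid (a point): Middle of a white porcelain mortar, 110 mm in diameter, 65 mm tall; loose, leave alone.
- dishes_mid (a point): Middle of a stack of red culture dishes, 90 mm in diameter, 78 mm tall; loose, leave alone.
Things that resemble listed ones, but are neither listed nor needed, are in the scene too. What is shaped like the part that bears ring_top but pink is not meant. Leave any pink look-alike of the pestle alone.

How it is judged:
On the way, in this order (a step that is already met when the one before it is completed fails the run):
1. the cover is swung clear of the ring (more than 1.0 rad) (value of joint cover above 1 rad), for 0.2 s.
2. the pestle's handle end is in the ring, at least 30 mm down (horizontal distance between pestle and ring_top below 0.02 m and z of pestle in the frame of ring_top below -0.03 m and angle between pestle_head's own z axis and vertical below 0.5 rad), for 0.05 s.
At the end, for the whole second after the job is handed in: The pestle hangs in the ring, released and at rest: head centre within 10 mm of the ring's axis and less than 29 mm above its top face (fully home is about 23 mm), head up and within 0.2 rad of upright; the cover is more than 1.0 rad aside (value of joint cover above 1 rad and horizontal distance between pestle_head and ring_top below 0.01 m and z of pestle_head in the frame of ring_top below 0.029 m and angle between pestle_head's own z axis and vertical below 0.2 rad and linear speed of pestle below 0.03 m/s); the robot touches nothing.
It fails at once if the pestle is laid or dropped on the bench (its head centre below 70 mm) (height (world z) of pestle_head below 0.07 m).
It fails at once if the pestle falls into the ring (faster than 0.9 m/s, a free fall of about 40 mm) (linear speed of pestle above 0.9 m/s and horizontal distance between pestle and ring_top below 0.02 m and z of pestle in the frame of ring_top below 0 m).
It fails at once if a pot, the lamp, the mortar or the dishes are moved more than 30 mm (distance of any of pot_a_mid, pot_b_mid, lamp_mid, mortar_mid, dishes_mid from where it was at the start of the episode above 0.03 m).
It also fails if it takes over 69 s, if anything falls off the work surface, if the arm or the gripper's body presses on something with over 40 N, if the wrist force passes 120 N, or if a joint passes its speed limit or range.

## Working session

There is one attempt and no reset: what is moved stays moved. The work goes in short steps, Python scripts to look and compute and a shell command to move; the robot and the scene stay as the last step left them, time stands still between calls to the robot, and variables do not carry over. Pictures are saved under pics/ and viewed, at most 10 in all, crops included, and the job is handed in when it is done.

```bash
mkdir -p pics; ls; cat > h.py <<'E'
import numpy as np, cv2
from plant import robot
def save(p,n): cv2.imwrite('pics/'+n,p['frame'][:,:,::-1])
E
python3 - <<'E'
from h import *
o=robot.get_obs(); print({k:np.round(v,3).tolist() for k,v in o.items()})
ims=[]
for c in ['side','top']:
    p=robot.read_camera(c); ims.append(p['frame']); save(p,c+'0.png')
    if 'R' in p: print(c,'cam at',np.round(-p['R'].T@p['t'],2))
    for t in ['ring_top','cover_tab','pestle_head','pestle','cradle_stop','pot_a_mid','lamp_mid','mortar_mid','dishes_mid']:
        print(c,t,[(np.round(d['position'],3).tolist(),round(d['confidence'],2)) for d in robot.spot_point(p,t)[:4]])
E
```

```text
pics
{'clock': 0.0, 'joint_positions': [-1.191, 0.468, -0.012, 1.604, 0.006, 1.071, -0.056], 'dq': [-0.001, -0.001, 0.0, 0.0, 0.001, 0.0, -0.002], 'joint_efforts': [0.0, -52.057, -0.012, -24.374, -0.057, 0.017, 0.0], 'eef_pos': [0.267, 0.592, 0.214], 'tcp_rot': [-3.14, 0.0, 2.719], 'ft_force': [-0.102, 0.764, -1.299], 'moment': [0.032, 0.033, 0.061], 'grasp_force': 0.0, 'opening': 1.001}
side cam at [ 0.21 -0.78  0.89]
side ring_top [([0.256, -0.191, 0.152], 0.84), ([0.512, -0.201, 0.15], 0.79)]
side cover_tab [([0.255, -0.191, 0.178], 0.73), ([0.513, -0.208, 0.176], 0.64), ([0.488, 0.4, 0.034], 0.48)]
side pestle_head [([0.352, 0.154, 0.02], 0.85), ([0.548, 0.198, 0.18], 0.69)]
side pestle [([0.289, 0.301, 0.01], 0.58)]
side cradle_stop [([0.613, 0.227, 0.037], 0.77), ([0.648, 0.398, 0.033], 0.71)]
side pot_a_mid [([0.429, 0.008, 0.033], 0.69)]
side lamp_mid [([0.649, 0.398, 0.035], 0.44)]
side mortar_mid [([0.486, 0.399, 0.034], 0.92)]
side dishes_mid [([0.522, -0.454, 0.039], 0.95)]
top cam at [0.34 0.02 1.19]
top ring_top [([0.507, -0.207, 0.152], 0.9), ([0.258, -0.192, 0.15], 0.86), ([0.61, 0.23, 0.037], 0.71)]
top cover_tab [([0.512, -0.204, 0.171], 0.91), ([0.255, -0.19, 0.174], 0.88)]
top pestle_head [([0.352, 0.151, 0.022], 0.95), ([0.548, 0.199, 0.184], 0.54)]
top pestle [([0.292, 0.297, 0.01], 0.65), ([0.61, 0.227, 0.04], 0.6), ([0.51, -0.206, 0.173], 0.26)]
top cradle_stop []
top pot_a_mid [([0.432, 0.007, 0.032], 0.51)]
top lamp_mid [([0.648, 0.395, 0.032], 0.8)]
top mortar_mid [([0.487, 0.4, 0.033], 0.92)]
top dishes_mid [([0.522, -0.448, 0.034], 0.59)]
```

View pics/side0.png

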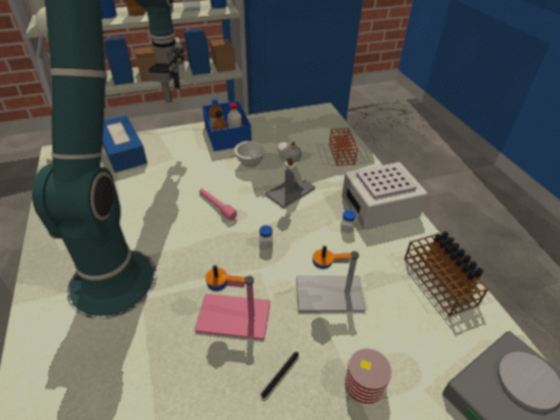

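View pics/top0.png

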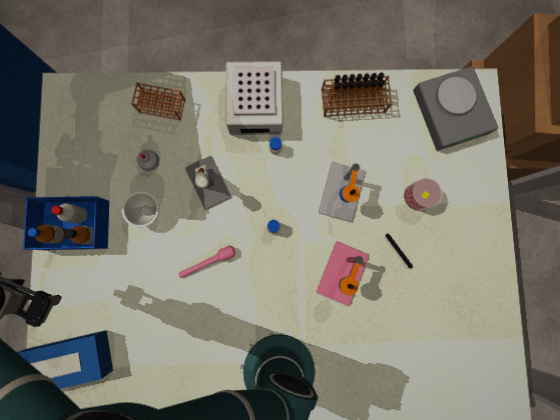

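Side picture: the grey stand, with ring, cover and tab, is at about (322,256) and its post at (354,256). The pink stand at (216,278) is a look-alike. The white-headed pestle is in its cradle at (283,148), and the pink pestle at (218,205) is a look-alike. In the top picture the right ring is at (349,190) and the right pestle at (203,172). The pink ones are at (348,285) and (230,253).

I choose the ring near (0.51,-0.205) and the pestle near (0.548,0.198). I'll move over the stand and check with the wrist camera.

```bash
cat >> h.py <<'E'
from scipy.spatial.transform import Rotation as Ro
def RT():
    o=robot.get_obs(); return Ro.from_euler('xyz',o['tcp_rot']).as_matrix(),np.array(o['eef_pos']),o
def togo(pos,zdir=(0,0,-1),yaw=None,ydir=None):
    """shift in tool axes (units of 100mm) and turn (units of .1 rad) to target"""
    R,p,o=RT(); z=np.array(zdir,float); z/=np.linalg.norm(z)
    y=np.array([np.sin(yaw),-np.cos(yaw),0]) if ydir is None else np.array(ydir,float)
    y-=z*(y@z); y/=np.linalg.norm(y); T=np.c_[np.cross(y,z),y,z]
    d=np.array(pos)-p
    print('shift now',np.round(R.T@d*10,2),'after turn',np.round(T.T@d*10,2),'turn',np.round(Ro.from_matrix(R.T@T).as_rotvec()*10,2))
def wcam():
    R,p,o=RT(); pic=robot.read_camera('wrist'); M=pic['tool_from_camera']
    return pic,R@M[:3,:3],R@M[:3,3]+p
def ray(pic,u,v):
    K=pic['intrinsics']; k=float(pic['k1']); d=np.array([(u-K[0,2])/K[0,0],(v-K[1,2])/K[1,1]]); s=d.copy()
    for _ in range(20): s=d/(1+k*(s@s))
    return np.array([s[0],s[1],1])
def onplane(pic,u,v,z,Rc=None,c=None):
    if Rc is None: Rc=pic['R'].T; c=-Rc@pic['t']
    d=Rc@ray(pic,u,v); return c+d*(z-c[2])/d[2]
E
python3 - <<'E'
from h import *
pic,Rc,c=wcam(); print(np.round(pic['tool_from_camera'],3),pic['intrinsics'][0,0])
s=robot.read_camera('side'); print(onplane(s,354,256,.157))
togo([.47,-.2,.40],yaw=1.19)
E
python3 -m pendant '[[0,0,-0.5,0,0,1],[0,0,-0.5,0,0,1],[0,0,-0.5,0,0,1],[0,0,-0.4,0,0,1],[0,0,0,0,0,1],[0,0,0,0,0,1],[0,0,0,0,0,1],[0,0,0,0,0,1]]' 1
python3 -m pendant '[[0,0,0,0,0,1],[0,0,0,0,0,1],[0,0,0,0,0,1],[0,0,0,0,0,1],[0,0,0,0,0,1],[0,0,0,0,0,1],[0,0,0,0,0,1]]'
python3 - <<'E'
from h import *
togo([.47,-.2,.40],yaw=1.19)
E
```

```text
[[-0.    -0.97  -0.245  0.068]
 [ 1.     0.    -0.    -0.   ]
 [ 0.    -0.245  0.97  -0.17 ]
 [ 0.     0.     0.     1.   ]] 359.4213910993299
[ 0.58036928 -0.22823045  0.157     ]
shift now [-5.11 -6.39 -1.85] after turn [-6.6   4.83 -1.85] turn [ 0.    0.   15.29]
clock: 2.1
eef_pos: [0.2667, 0.5927, 0.4046]
tcp_rot: [-3.142, -0.0, 1.915]
ft_force: [-0.3, -0.0, -0.2]
opening: 0.154
grasp_force: 0.0
clock: 2.98
eef_pos: [0.2667, 0.5927, 0.4046]
tcp_rot: [3.142, -0.0, 1.216]
ft_force: [0.5, 0.8, 0.0]
opening: 0.004
grasp_force: 0.0
shift now [-6.72  4.66  0.05] after turn [-6.6   4.83  0.05] turn [ 0.   -0.    0.26]
```

```bash
python3 -m pendant '[[-0.45,0.31,0,0,0,0],[-0.45,0.31,0,0,0,0],[-0.45,0.31,0,0,0,0],[-0.45,0.31,0,0,0,0],[-0.45,0.31,0,0,0,0],[-0.45,0.31,0,0,0,0],[-0.45,0.31,0,0,0,0],[-0.45,0.31,0,0,0,0],[-0.45,0.31,0,0,0,0],[-0.45,0.31,0,0,0,0]]'
python3 -m pendant '[[-0.45,0.31,0,0,0,0],[-0.45,0.31,0,0,0,0],[-0.45,0.31,0.2,0,0,0],[-0.45,0.31,0.3,0,0,0],[-0.45,0.31,0.3,0,0,0],[0,0,0,0,0,0]]'
python3 - <<'E'
from h import *
pic,Rc,c=wcam(); save(pic,'w1.png'); print(RT()[1])
for t in ['ring_top','cover_tab']:
    print(t,[(np.round(d['position'],3).tolist(),round(d['confidence'],2)) for d in robot.spot_point(pic,t)[:4]])
E
```

```text
clock: 4.22
eef_pos: [0.4027, 0.0615, 0.4048]
tcp_rot: [3.141, -0.001, 1.219]
ft_force: [0.5, 0.9, -0.2]
opening: 0.003
grasp_force: 0.0
clock: 4.97
eef_pos: [0.4682, -0.2002, 0.3234]
tcp_rot: [-3.134, 0.01, 1.212]
ft_force: [-0.6, -0.0, -0.2]
opening: 0.007
grasp_force: 0.0
[ 0.46881658 -0.19841309  0.32499435]
ring_top [([0.51, -0.198, 0.148], 0.88), ([0.261, -0.191, 0.153], 0.77), ([0.433, 0.008, 0.031], 0.35)]
cover_tab [([0.258, -0.19, 0.176], 0.75), ([0.509, -0.207, 0.182], 0.68)]
```

View pics/w1.png

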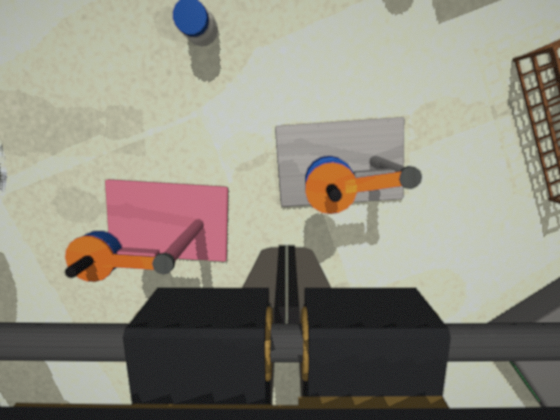

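The wrist view shows the grey stand's plate at (340,160), with the orange disc at (330,188), the tab on it and the pivot at (410,177). The blue ring shows past the disc at (328,165). The pink stand on the left is the look-alike, so the choice is confirmed.

```bash
python3 - <<'E'
from h import *
pic,Rc,c=wcam()
f=lambda u,v,z:onplane(pic,u,v,z,Rc,c)
for n,a in dict(pivot=(410,177,.163),disc=(330,188,.16),pl1=(281,206,.01),pl2=(403,198,.01),pl3=(277,127,.01),pl4=(404,118,.01)).items(): print(n,np.round(f(*a),4))
for a,b in (((281,206),(403,198)),((277,127),(404,118))):
    d=f(*b,.01)-f(*a,.01); print('yaw',np.arctan2(d[1],d[0]))
piv=f(410,177,.163); d=f(330,188,.16)
d=piv-d; print('cover dir',np.arctan2(d[1],d[0]),np.hypot(d[0],d[1]))
E
```

```text
pivot [ 0.5865 -0.2174  0.163 ]
disc [ 0.5129 -0.2021  0.16  ]
pl1 [ 0.4497 -0.2331  0.01  ]
pl2 [ 0.6121 -0.2806  0.01  ]
pl3 [ 0.4818 -0.1312  0.01  ]
pl4 [ 0.6426 -0.1777  0.01  ]
yaw -0.28461090587365007
yaw -0.2812628354379276
cover dir -0.20499624785388212 0.07516250046278491
```

```bash
python3 - <<'E'
from h import *
togo([.522,-.168,.169],yaw=1.212)
R,p,o=RT(); print(o['tcp_rot'])
R=Ro.from_euler('xyz',[np.pi,0,1.212]).as_matrix()
P=lambda c:np.array([.585,-.218,0])+.072*np.array([np.cos(np.pi-.282+c),np.sin(np.pi-.282+c),0])
q=np.array([.522,-.168,0])
for c in (-.15,.1,.35,.6,.85,1.1,1.35,1.5):
    print(c,np.round(R.T@(P(c)-q)*10,3)); q=P(c)
E
```

```text
shift now [0.44 0.39 1.59] after turn [0.45 0.39 1.58] turn [ 0.   -0.04  0.09]
[ 3.1413152  -0.003664    1.22050199]
-0.15 [-0.194  0.047  0.   ]
0.1 [-0.179  0.009  0.   ]
0.35 [-0.171  0.053  0.   ]
0.6 [-0.153  0.094  0.   ]
0.85 [-0.125  0.129  0.   ]
1.1 [-0.089  0.156  0.   ]
1.35 [-0.048  0.173  0.   ]
1.5 [-0.007  0.108  0.   ]
```

```bash
python3 -m pendant '[[0.22,0.2,0,0,0,0],[0.22,0.2,0.3,0,0,0],[0,0,0.4,0,0,0],[0,0,0.4,0,0,0],[0,0,0.3,0,0,0],[0,0,0.17,0,0,0],[0,0,0,0,0,0]]'
python3 -m pendant '[[-0.19,0.05,0,0,0,0],[-0.18,0.01,0,0,0,0],[-0.17,0.05,0,0,0,0],[-0.15,0.09,0,0,0,0],[-0.12,0.13,0,0,0,0],[-0.09,0.16,0,0,0,0],[-0.05,0.17,0,0,0,0],[0,0.11,0,0,0,0],[0,0,0,0,0,0]]'
python3 -m pendant '[[0,0,-0.4,0,0,0],[0,0,-0.5,0,0,0],[0,-0.2,-0.5,0,0,0],[0,-0.4,-0.3,0,0,0],[0,-0.4,0,0,0,0],[0,0,0,0,0,0]]' 0
python3 - <<'E'
from h import *
pic,Rc,c=wcam(); save(pic,'w2.png')
for t in ['ring_top','cover_tab']:
    print(t,[(np.round(d['position'],3).tolist(),round(d['confidence'],2)) for d in robot.spot_point(pic,t)[:4]])
E
```

```text
clock: 6.05
eef_pos: [0.5226, -0.1683, 0.1702]
tcp_rot: [-3.141, -0.003, 1.22]
ft_force: [-0.1, 0.3, -0.4]
opening: 0.005
grasp_force: 0.0
clock: 7.18
eef_pos: [0.5654, -0.28, 0.1706]
tcp_rot: [-3.141, -0.01, 1.224]
ft_force: [2.6, 12.6, 6.5]
opening: 0.006
grasp_force: 6.3
clock: 7.92
eef_pos: [0.4662, -0.251, 0.3406]
tcp_rot: [3.141, -0.006, 1.218]
ft_force: [-0.2, -0.6, -0.3]
opening: 0.63
grasp_force: 0.0
ring_top [([0.261, -0.189, 0.151], 0.83), ([0.511, -0.201, 0.15], 0.79)]
cover_tab [([0.257, -0.193, 0.173], 0.88), ([0.566, -0.297, 0.176], 0.86)]
```

View pics/w2.png

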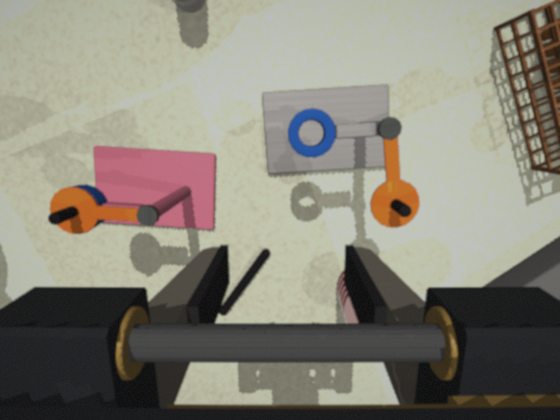

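The cover is aside at about 1.6 rad, with its disc at (395,203), and the open blue ring is at (312,133). Next I'll measure the ring finely and work out the pestle approach.

```bash
python3 - <<'E'
from h import *
pic,Rc,c=wcam(); hsv=cv2.cvtColor(pic['frame'],cv2.COLOR_RGB2HSV)
m=cv2.inRange(hsv,(105,120,40),(130,255,255)); m[:,:270]=0; m[:,350:]=0; m[:90]=0; m[180:]=0
cs,h=cv2.findContours(m,cv2.RETR_CCOMP,cv2.CHAIN_APPROX_NONE)
for k,hh in zip(cs,h[0]):
    if len(k)>30:
        e=cv2.fitEllipse(k); print(len(k),hh[3],np.round(e[0],1),np.round(e[1],1),onplane(pic,*e[0],.15,Rc,c).round(4))
ps=[]
for n in ('side','top'):
    p=robot.read_camera(n)
    for t in ('pestle_head','masks'):
        if t=='pestle_head': print(n,[np.round(d['position'],4) for d in robot.spot_point(p,t) if d['position'][2]>.1])
u=np.array([.063,.030,-.143]); togo(np.array([.548,.198,.181])-u/np.linalg.norm(u)*.14,zdir=u,ydir=[.063,.030,0])
togo([.49,.17,.42],yaw=1.95)
E
```

```text
131 -1 [309.1 132.5] [45.8 46.8] [ 0.5117 -0.2022  0.15  ]
79 0 [308.5 132.6] [27.3 28.7] [ 0.5111 -0.2021  0.15  ]
side [array([0.5447, 0.1998, 0.181 ])]
top [array([0.5492, 0.1988, 0.1833])]
shift now [ 4.05 -1.23  0.32] after turn [3.72 1.69 1.18] turn [-4.31  1.81 -7.83]
shift now [ 4.03 -1.25 -0.81] after turn [ 3.83  1.76 -0.81] turn [-0.02  0.   -7.32]
```

```bash
python3 -m pendant '[[0.1,0,-0.4,0,0,0],[0.4,-0.12,-0.4,0,0,0],[0.5,-0.16,0,0,0,0],[0.5,-0.16,0,0,0,0],[0.5,-0.16,0,0,0,0],[0.5,-0.16,0,0,0,0],[0.5,-0.16,0,0,0,0],[0.5,-0.16,0,0,0,0],[0.5,-0.16,0,0,0,0],[0,0,0,0,0,0]]' 0
python3 -m pendant '[[0,0,0,0,0,-1],[0,0,0,0,0,-1],[0,0,0,0,0,-1],[0,0,0,0,0,-1],[0,0,0,0,0,-1],[0,0,0,0,0,-1],[0,0,0,0,0,-1],[0,0,0,0,0,-0.3],[0,0,0,0,0,0]]'
python3 - <<'E'
from h import *
u=np.array([.063,.030,-.143]); togo(np.array([.547,.199,.181])-u/np.linalg.norm(u)*.14,zdir=u,ydir=[.063,.030,0])
E
```

```text
clock: 9.57
eef_pos: [0.4891, 0.1719, 0.4187]
tcp_rot: [-3.14, 0.002, 1.226]
ft_force: [-0.0, -0.4, -0.7]
opening: 1.0
grasp_force: 0.0
clock: 10.7
eef_pos: [0.4899, 0.1664, 0.4198]
tcp_rot: [-3.141, -0.001, 1.946]
ft_force: [-0.2, -0.4, 0.5]
opening: 1.005
grasp_force: 0.0
shift now [0.05 0.04 1.13] after turn [ 0.05 -0.46  1.03] turn [-4.54  0.15 -0.68]
```

```bash
python3 -m pendant '[[0,0,0,-0.9,0,-0.15],[0,0,0,-0.9,0,-0.15],[0,0,0,-0.9,0,-0.15],[0,0,0,-0.9,0,-0.15],[0.05,-0.1,0,-0.9,0,0],[0,-0.36,0.2,0,0,0],[0,0,0.4,0,0,0],[0,0,0.4,0,0,0],[0,0,0,0,0,0]]'
python3 - <<'E'
from h import *
u=np.array([.063,.030,-.143]); togo(np.array([.547,.199,.181])-u/np.linalg.norm(u)*.14,zdir=u,ydir=[.063,.030,0])
pic,Rc,c=wcam(); save(pic,'w3.png')
for t in ['pestle_head','cradle_stop','pestle']:
    print(t,[(np.round(d['position'],4).tolist(),round(d['confidence'],2)) for d in robot.spot_point(pic,t)[:4]])
E
```

```text
clock: 11.82
eef_pos: [0.4886, 0.1704, 0.3081]
tcp_rot: [2.698, 0.011, 2.005]
ft_force: [-0.0, 0.4, 0.4]
opening: 0.992
grasp_force: 0.0
shift now [0.01 0.03 0.03] after turn [0.01 0.03 0.03] turn [-0.1   0.14 -0.04]
pestle_head [([0.3499, 0.1548, 0.0227], 0.71), ([0.5471, 0.1998, 0.1811], 0.57)]
cradle_stop [([0.6047, 0.222, 0.0345], 0.94)]
pestle []
```

View pics/w3.png

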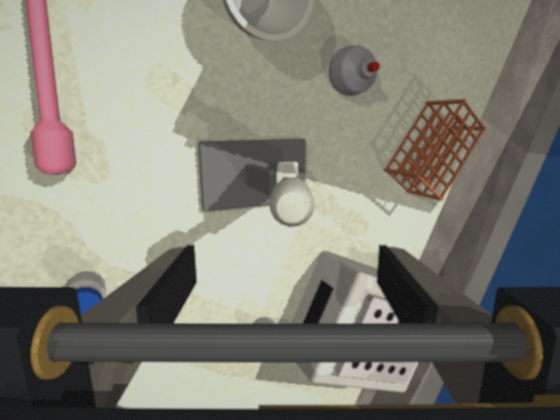

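The white head is at (291,201) with the white trough just behind it at (288,170), centred between the fingers. The pink pestle at far left is left alone. I'll descend along the axis and grip.

```bash
python3 -m pendant '[[0.01,0.03,0.3,-0.1,0.1,0],[0,0,0.4,0,0,0],[0,0,0.4,0,0,0],[0,0,0.3,0,0,0],[0,0,0.16,0,0,0],[0,0,0,0,0,0]]'
python3 - <<'E'
from h import *
u=np.array([.063,.029,-.143]); togo(np.array([.547,.1995,.181])+u/np.linalg.norm(u)*.017,zdir=u,ydir=[.063,.029,0])
E
python3 -m pendant '[[0,0,0,0,0,0],[0,0,0,0,0,0],[0,0,0,0,0,0],[0,0,0,0,0,0],[0,0,0,0,0,0],[0,0,0,0,0,0]]' 1 15
```

```text
clock: 12.78
eef_pos: [0.5541, 0.2031, 0.1721]
tcp_rot: [2.682, -0.0, 2.012]
ft_force: [-0.4, -0.4, -0.7]
opening: 0.997
grasp_force: 0.0
shift now [-0.   -0.03  0.05] after turn [-0.   -0.03  0.05] turn [ 0.08 -0.05  0.09]
clock: 13.52
eef_pos: [0.5534, 0.2025, 0.1717]
tcp_rot: [2.683, -0.0, 2.012]
ft_force: [-2.4, -1.7, 3.6]
opening: 0.412
grasp_force: 15.0
```

```bash
python3 -m pendant '[[0,0,0,0,0,0],[0,0,-0.1,0,0,0],[0,0,-0.2,0,0,0],[0,0,-0.3,0,0,0],[0,0,-0.4,0,0,0],[0,0,-0.4,0,0,0],[0,0,-0.4,0,0,0],[0,0,-0.4,0,0,0],[0,0,-0.2,0,0,0],[0,0,0,0,0,0]]' 1 30
python3 - <<'E'
from h import *
print(RT()[1]); togo([.49,.17,.36],yaw=2.0); togo([.5115,-.201,.36],yaw=1.22)
E
```

```text
clock: 14.78
eef_pos: [0.4584, 0.1562, 0.3878]
tcp_rot: [2.68, 0.0, 2.009]
ft_force: [-0.8, -0.2, -1.3]
opening: 0.409
grasp_force: 29.9
[0.45842121 0.15621608 0.3878198 ]
shift now [-0.01  0.18  0.4 ] after turn [-0.01  0.34  0.28] turn [ 4.61 -0.02  0.09]
shift now [-3.46 -1.05 -0.21] after turn [-3.17  1.73  0.28] turn [ 4.37 -1.81  7.75]
```

```bash
python3 -m pendant '[[0,0,0,0.9,0,0],[0,0,0,0.9,0,0],[0,0,0,0.9,0,0],[0,0,0,0.9,0,0],[0,0,0,0.9,0,0],[0,0,0,0.1,0,1],[0,0,0,0,0,1],[0,0,0,0,0,1],[0,0,0,0,0,1],[0,0,0,0,0,1]]'
python3 -m pendant '[[0,0,0,0,0,1],[0,0,0,0,0,1],[0,0,0,0,0,0.8],[-0.4,0.2,0,0,0,0],[-0.4,0.2,0,0,0,0],[-0.4,0.2,0,0,0,0],[-0.4,0.2,0,0,0,0],[-0.4,0.2,0,0,0,0],[-0.4,0.2,0,0,0,0]]'
python3 - <<'E'
from h import *
togo([.5115,-.201,.36],yaw=1.22)
E
```

```text
clock: 16.02
eef_pos: [0.4576, 0.1571, 0.386]
tcp_rot: [-3.141, 0.002, 1.508]
ft_force: [0.2, 0.1, -1.3]
opening: 0.405
grasp_force: 29.9
clock: 17.15
eef_pos: [0.4909, -0.1104, 0.3864]
tcp_rot: [-3.142, 0.001, 1.232]
ft_force: [0.9, 0.6, -1.3]
opening: 0.408
grasp_force: 29.9
shift now [-0.79  0.5   0.27] after turn [-0.78  0.5   0.26] turn [-0.    0.01  0.12]
```

```bash
python3 -m pendant '[[-0.4,0.25,0,0,0,0],[-0.38,0.25,0.1,0,0,0.1],[0,0,0.3,0,0,0],[0,0,0,0,0,0],[0,0,0,0,0,0]]'
python3 - <<'E'
from h import *
print(RT()[1:2])
fs=[]
for n in ('side','top'):
    p=robot.read_camera(n); fs.append(p['frame'])
    for t in ('pestle_head','pestle','ring_top'):
        print(n,t,[(np.round(d['position'],4).tolist(),round(d['confidence'],2)) for d in robot.spot_point(p,t) if d['position'][2]>.1 and d['position'][0]>.4])
    uv=cv2.projectPoints(np.array([[.5115,-.201,.15],[.5115,-.201,.205],[.5115,-.201,.36]]),cv2.Rodrigues(p['R'])[0],p['t'],p['intrinsics'],np.array([float(p['k1']),0,0,0]))[0]; print(uv.reshape(-1,2).round(1))
    save(p,n+'1.png')
    if n=='side':
        u,v=uv[1,0].astype(int); f=p['frame'][v-70:v+50,u-60:u+60]; cv2.imwrite('pics/s1c.png',cv2.resize(f,None,fx=5,fy=5,interpolation=cv2.INTER_CUBIC)[:,:,::-1]); print(u-60,v-70)
E
```

```text
clock: 17.77
eef_pos: [0.5127, -0.1986, 0.3476]
tcp_rot: [3.141, 0.001, 1.223]
ft_force: [0.5, -0.3, -1.0]
opening: 0.408
grasp_force: 29.9
(array([ 0.51266343, -0.19859931,  0.34762192]),)
side pestle_head [([0.5116, -0.1986, 0.3563], 0.97)]
side pestle [([0.5126, -0.1994, 0.2013], 0.6)]
side ring_top []
[[322.2 256.1]
 [324.2 240.2]
 [330.9 187.8]]
264 170
top pestle_head [([0.5109, -0.1961, 0.3625], 0.55)]
top pestle [([0.5075, -0.1971, 0.2002], 0.44)]
top ring_top [([0.5069, -0.205, 0.153], 0.95)]
[[347.6 191.9]
 [351.8 188.4]
 [366.4 176. ]]
```

View pics/s1c.png

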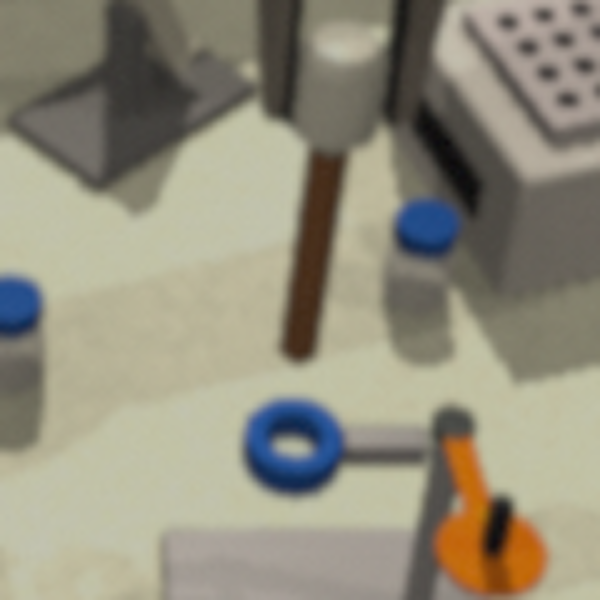

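The side crop shows the pestle gripped upright. Its handle tip is at about (298,352) in the crop, just above the open ring at (294,440). The axis may lean slightly, so I'll measure it.

```bash
cat > fit.py <<'E'
from h import *
from scipy.optimize import least_squares
R,p0,o=RT(); obs=[]
for n in ('side','top'):
    p=robot.read_camera(n); D=np.array([float(p['k1']),0,0,0]); rv=cv2.Rodrigues(p['R'])[0]
    pr=lambda X,rv=rv,p=p,D=D: cv2.projectPoints(np.atleast_2d(X).astype(float),rv,p['t'],p['intrinsics'],D)[0].reshape(-1,2)
    hsv=cv2.cvtColor(p['frame'],cv2.COLOR_RGB2HSV)
    m=cv2.inRange(hsv,(0,100,20),(12,255,140))
    a=pr([*p0[:2],p0[2]-.02])[0]; b=pr([*p0[:2],p0[2]-.14])[0]
    z=np.zeros_like(m); cv2.line(z,tuple(a.astype(int).tolist()),tuple(b.astype(int).tolist()),255,17); m&=z
    v,u=np.nonzero(m); pts=np.c_[u,v].astype(float); c=pts.mean(0); w=np.linalg.svd(pts-c)[2][0]
    t=(pts-c)@w; nrm=np.array([-w[1],w[0]]); print(n,len(pts),'len',np.ptp(t).round(1),'width',np.ptp((pts-c)@nrm).round(1))
    rg=pr([.5115,-.201,.15])[0]; h2=cv2.inRange(hsv,(105,120,40),(130,255,255)); z=np.zeros_like(m); cv2.circle(z,tuple(rg.round().astype(int).tolist()),16,255,-1); k=max(cv2.findContours(h2&z,cv2.RETR_EXTERNAL,cv2.CHAIN_APPROX_NONE)[0],key=len)
    e=cv2.fitEllipse(k); print('ring px',np.round(e[0],1),'pred for z .15',rg.round(1),'z.14',pr([.5115,-.201,.14])[0].round(1))
    obs.append((pr,c,nrm))
def res(q): # points on axis at two heights
    A=np.array([q[0],q[1],p0[2]-.02]);B=np.array([q[2],q[3],p0[2]-.14])
    return np.concatenate([(pr([A,B])-c)@nrm for pr,c,nrm in obs])
s=least_squares(res,[*p0[:2],*p0[:2]]); q=s.x; print('upper',q[:2].round(4),'lower',q[2:].round(4),'tcp',p0.round(4),'cost',s.cost)
d=np.array([q[0]-q[2],q[1]-q[3],.12]); print('pestle z axis in tool',np.round(R.T@(d/np.linalg.norm(d)),3))
E
python3 fit.py
```

```text
side 45 len 37.7 width 5.0
ring px [322.3 258.8] pred for z .15 [322.2 256.1] z.14 [321.9 258.8]
top 18 len 7.5 width 5.1
ring px [347.3 192.9] pred for z .15 [347.6 191.9] z.14 [346.9 192.5]
upper [ 0.508  -0.2096] lower [ 0.5084 -0.2002] tcp [ 0.5124 -0.1991  0.3474] cost 4.1885751836825365e-27
pestle z axis in tool [-0.074  0.024 -0.997]
```

```bash
python3 - <<'E'
import cv2,numpy as np
for f,(r,c) in dict(side1=(220,326),top1=(186,354)).items():
    h=cv2.cvtColor(cv2.imread(f'pics/{f}.png'),cv2.COLOR_BGR2HSV); 
    for rr in (r-8,r,r+4): print(f,rr,[h[rr,x].tolist() for x in range(c-7,c+8)])
E
```

```text
side1 212 [[31, 32, 194], [32, 33, 195], [31, 32, 194], [30, 32, 181], [25, 40, 146], [16, 66, 101], [13, 126, 75], [12, 154, 73], [13, 164, 73], [13, 165, 71], [12, 154, 68], [15, 101, 78], [22, 50, 117], [28, 39, 164], [28, 40, 187]]
side1 220 [[25, 45, 188], [26, 45, 187], [25, 47, 175], [21, 57, 138], [17, 81, 94], [14, 138, 74], [13, 154, 73], [13, 159, 72], [13, 162, 71], [13, 148, 69], [15, 94, 84], [21, 60, 127], [24, 48, 169], [25, 48, 187], [26, 46, 188]]
side1 224 [[25, 47, 189], [25, 44, 184], [23, 51, 160], [19, 65, 117], [14, 104, 81], [12, 156, 72], [14, 172, 71], [13, 154, 73], [13, 152, 72], [14, 114, 74], [20, 65, 106], [24, 48, 150], [26, 45, 169], [25, 44, 172], [26, 44, 172]]
top1 178 [[15, 20, 76], [15, 18, 84], [10, 14, 106], [9, 17, 149], [13, 21, 172], [13, 18, 170], [8, 17, 169], [10, 16, 142], [16, 21, 135], [11, 17, 118], [30, 21, 36], [105, 32, 32], [110, 21, 36], [120, 21, 36], [105, 14, 36]]
top1 186 [[108, 215, 173], [108, 215, 173], [108, 211, 167], [111, 161, 130], [155, 48, 69], [13, 179, 77], [13, 188, 76], [12, 166, 72], [15, 187, 64], [17, 172, 80], [17, 84, 88], [19, 30, 68], [76, 58, 48], [88, 123, 52], [88, 114, 56]]
top1 190 [[14, 19, 171], [12, 34, 137], [11, 149, 82], [12, 178, 76], [13, 189, 73], [14, 182, 70], [13, 193, 66], [13, 171, 64], [12, 139, 64], [14, 48, 58], [87, 47, 54], [86, 111, 53], [86, 114, 56], [86, 106, 60], [86, 111, 62]]
```

```bash
sed -i 's/(0,100,20),(12,255,140)/(8,90,20),(19,255,110)/' fit.py
cat >> fit.py <<'E'
for i,(pr,c,nrm) in enumerate(obs): print('resid of vertical line under tcp, px',((pr([[*p0[:2],p0[2]-.02],[*p0[:2],p0[2]-.14]])-c)@nrm).round(2),nrm.round(2))
p=robot.read_camera('top'); f=p['frame'][150:220,315:395]; g=robot.read_camera('side')['frame'][195:265,285:365]
cv2.imwrite('pics/both.png',cv2.resize(np.hstack([f,g]),None,fx=5,fy=5,interpolation=cv2.INTER_CUBIC)[:,:,::-1])
E
python3 fit.py
```

```text
side 229 len 40.3 width 5.8
ring px [322.3 258.8] pred for z .15 [322.2 256.1] z.14 [321.9 258.8]
top 53 len 10.6 width 5.0
ring px [347.3 192.9] pred for z .15 [347.6 191.9] z.14 [346.9 192.5]
upper [ 0.5125 -0.1993] lower [ 0.5085 -0.2003] tcp [ 0.5122 -0.1992  0.3472] cost 1.56691871095566e-27
pestle z axis in tool [ 0.019  0.028 -0.999]
resid of vertical line under tcp, px [ 0.13 -1.21] [-0.99 -0.16]
resid of vertical line under tcp, px [-0.04  1.32] [-0.72 -0.69]
```

View pics/both.png

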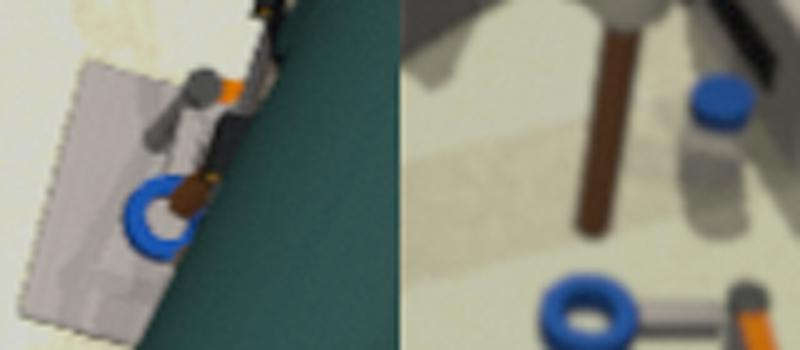

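The crops show the brown handle tip just above the ring opening in both views. The pestle leans about 0.034 rad in the hand, so I'll correct that and re-centre.

```bash
python3 -m pendant '[[0,0,0,-0.28,0.19,0],[0,0,0,0,0,0]]'
python3 - <<'E'
from h import *
R,p,o=RT(); print(np.round(R.T@(np.array([.510,-.2015,p[2]])-p)*10,3))
E
```

```text
clock: 18.73
eef_pos: [0.5115, -0.1997, 0.3472]
tcp_rot: [3.113, -0.02, 1.221]
ft_force: [-0.8, -0.4, -1.4]
opening: 0.406
grasp_force: 29.9
[-0.022 -0.008 -0.001]
```

```bash
python3 -m pendant '[[-0.02,-0.01,0,0,0,0],[0,0,0.15,0,0,0],[0,0,0.15,0,0,0],[0,0,0,0,0,0]]'
python3 fit.py
```

```text
clock: 19.23
eef_pos: [0.5108, -0.1999, 0.3151]
tcp_rot: [3.117, -0.018, 1.222]
ft_force: [-0.5, 0.4, -2.4]
opening: 0.408
grasp_force: 29.9
side 201 len 37.1 width 5.7
ring px [322.3 259. ] pred for z .15 [322.2 256.1] z.14 [321.9 258.8]
top 53 len 11.1 width 7.9
ring px [347.2 193.2] pred for z .15 [347.6 191.9] z.14 [346.9 192.5]
upper [ 0.5029 -0.2159] lower [ 0.5116 -0.1994] tcp [ 0.5108 -0.1999  0.3151] cost 4.762222151974744e-27
pestle z axis in tool [-0.135  0.003 -0.991]
resid of vertical line under tcp, px [0.19 0.21] [-0.99 -0.12]
resid of vertical line under tcp, px [ 4.96 -0.34] [-0.29 -0.96]
```

```bash
python3 -m pendant '[[0,0,0.1,0,0,0],[0,0,0.1,0,0,0],[0,0,0.08,0,0,0],[0,0,0.08,0,0,0],[0,0,0.08,0,0,0],[0,0,0,0,0,0]]'
```

```text
clock: 20.18
eef_pos: [0.5127, -0.2, 0.2723]
tcp_rot: [3.115, -0.018, 1.222]
ft_force: [0.1, 0.9, -0.9]
opening: 0.409
grasp_force: 29.9
```

```bash
python3 - <<'E'
from h import *
R,p,o=RT()
print(p,np.round(R.T@(np.array([.5105,-.2005,p[2]])-p)*10,3),np.round(R.T@np.array([0,0,-1.]),3))
E
```

```text
[ 0.51265808 -0.20001723  0.27234028] [-0.012 -0.019 -0.001] [-0.018 -0.026  0.999]
```

```bash
python3 -m pendant '[[-0.01,-0.02,0,0,0,0],[-0.004,-0.005,0.2,0,0,0],[-0.004,-0.005,0.2,0,0,0],[-0.004,-0.005,0.2,0,0,0],[-0.004,-0.005,0.2,0,0,0],[0,0,0,0,0,0]]'
python3 fit.py | head -8; grep -c . fit.py
```

```text
clock: 20.92
eef_pos: [0.5098, -0.2002, 0.1909]
tcp_rot: [3.118, -0.018, 1.222]
ft_force: [-0.1, 0.1, -1.3]
opening: 0.407
grasp_force: 29.9
side 88 len 30.4 width 4.6
ring px [322.2 259.1] pred for z .15 [322.2 256.1] z.14 [321.9 258.8]
23fit.py:11: RuntimeWarning: Mean of empty slice.
  v,u=np.nonzero(m); pts=np.c_[u,v].astype(float); c=pts.mean(0); w=np.linalg.svd(pts-c)[2][0]
  ret = um.true_divide(
Traceback (most recent call last):
  File "fit.py", line 12, in <module>
    t=(pts-c)@w; nrm=np.array([-w[1],w[0]]); print(n,len(pts),'len',np.ptp(t).round(1),'width',np.ptp((pts-c)@nrm).round(1))
                                                                    ~~~~~~^^^
ValueError: zero-size array to reduction operation maximum which has no identity
```

```bash
python3 -m pendant '[[0.01,0,0.1,0,0,0],[-0.002,-0.003,0.1,0,0,0],[-0.002,-0.003,0.08,0,0,0],[0,0,0,0,0,0]]' 1 12
python3 -m pendant '[[0,0,0.03,0,0,0],[0,0,0.02,0,0,0],[0,0,0,0,0,0]]'
```

```text
clock: 21.52
eef_pos: [0.5112, -0.1996, 0.1644]
tcp_rot: [3.115, -0.018, 1.222]
ft_force: [-0.3, 1.0, -1.3]
opening: 0.412
grasp_force: 11.9
clock: 21.9
eef_pos: [0.5114, -0.2011, 0.1612]
tcp_rot: [3.113, -0.018, 1.221]
ft_force: [-3.3, -1.8, 10.0]
opening: 0.413
grasp_force: 12.0
```

The pestle has seated: the upward force is 10 N. I'll release gently and check before retreating.

```bash
python3 -m pendant '[[0,0,0,0,0,0],[0,0,0,0,0,0]]' 1 3
python3 -m pendant '[[0,0,0,0,0,0],[0,0,0,0,0,0],[0,0,0,0,0,0],[0,0,0,0,0,0],[0,0,0,0,0,0]]' 0.2
python3 -m pendant '[[0,0,-0.1,0,0,0],[0,0,-0.3,0,0,0],[0,0,-0.4,0,0,0],[0,0,-0.4,0,0,0],[0,-0.3,-0.3,0,0,0],[0,-0.4,0,0,0,0],[0,-0.3,0,0,0,0],[0,0,0,0,0,0]]'
python3 - <<'E'
from h import *
w,_,_=wcam()
for n,p in (('side',robot.read_camera('side')),('top',robot.read_camera('top')),('wrist',w)):
    for t in ('pestle_head','cover_tab'):
        print(n,t,[(np.round(d['position'],4).tolist(),round(d['confidence'],2)) for d in robot.spot_point(p,t)])
    if n=='side': cv2.imwrite('pics/end.png',cv2.resize(p['frame'][190:310,260:420],None,fx=5,fy=5)[:,:,::-1])
E
```

```text
clock: 22.15
eef_pos: [0.5117, -0.2002, 0.1604]
tcp_rot: [3.113, -0.018, 1.222]
ft_force: [-2.4, -1.1, 3.7]
opening: 0.413
grasp_force: 3.0
clock: 22.78
eef_pos: [0.5117, -0.1994, 0.1599]
tcp_rot: [3.114, -0.019, 1.222]
ft_force: [0.3, -0.1, -0.4]
opening: 0.802
grasp_force: 0.0
clock: 23.78
eef_pos: [0.4119, -0.166, 0.3076]
tcp_rot: [3.113, -0.025, 1.223]
ft_force: [-0.1, -0.5, 0.3]
opening: 0.799
grasp_force: 0.0
side pestle_head [([0.5116, -0.2007, 0.1724], 0.58), ([0.3535, 0.1545, 0.0213], 0.57), ([0.488, 0.4014, 0.0311], 0.34)]
side cover_tab [([0.2575, -0.1909, 0.1773], 0.72), ([0.5697, -0.2915, 0.178], 0.61)]
top pestle_head [([0.3494, 0.156, 0.0214], 0.9)]
top cover_tab [([0.5665, -0.2936, 0.1739], 0.81), ([0.4301, 0.0049, 0.0343], 0.58)]
wrist pestle_head [([0.512, -0.2033, 0.1751], 0.97)]
wrist cover_tab [([0.5683, -0.2993, 0.1773], 0.97), ([0.2572, -0.1924, 0.1751], 0.7)]
```

View pics/end.png

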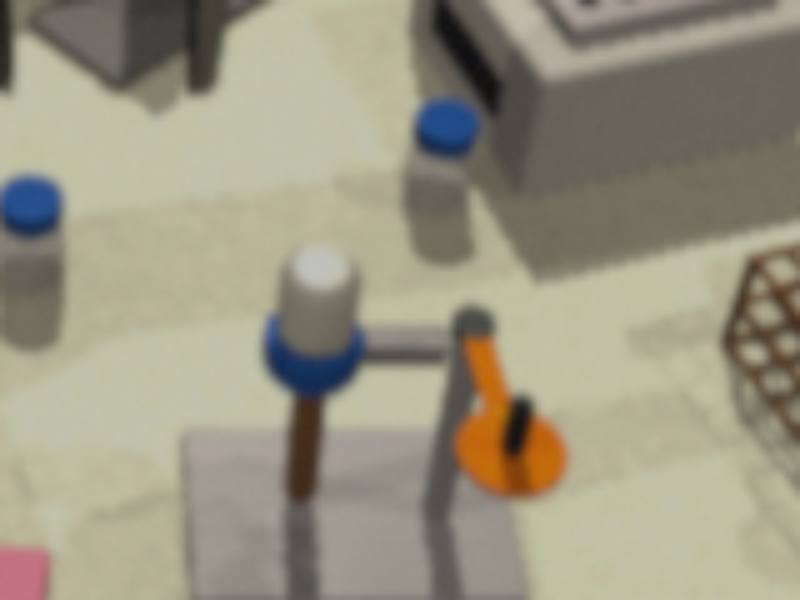

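The pestle's head sits home in the ring at (318,310) in the crop, with the handle hanging below. The cover is still aside at (510,450), and the gripper is clear.

```bash
python3 -c "from plant import robot; print(robot.hand_in())"
```

```text
the job is handed in; nothing more can be done
None
```

I handed the job in: at the last look the pestle hung head-up and fully home in the blue ring, let go, with the cover about 1.6 rad aside; no judging result came back.

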